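# Free a jammed bamboo blank through the feed hatch

### The job

A bamboo blank is stuck inside the green feed housing: lift the clear hatch cover straight up off its two pins and lay it gently, flat, on the middle of the cork mat. Then reach through the hatch, which is shorter than the blank, draw the blank out by tilting it end first, and finish while still gripping it: the program ends with the blank held still in the air, clear of everything, all of it at least 5 cm above the top of the housing, and the other things on the table left where they are.

Things in the scene. Friction and masses are not known exactly. Their poses are not given: they have to be found in the camera images.
- housing: Green sheet-metal feed housing with a grey top, fixed to the table, outside 160 (x) x 332 (y, long axis) x 89 high. Origin: centre of its underside, on the table. Inside it is hollow: inner floor at z 20, inner space 148 (x) x 320 (y) x 65 high, top plate 4 thick (z 85 to 89). The hatch is a rectangular hole in the middle of the top, 110 (x) x 120 (y). Two brass pins, 6 in diameter, stand 10 up from the top at (55, -70) and (-55, 70). All in its own frame, mm.
- cover: Loose clear plastic hatch cover with yellow edge strips and a black bridge handle, plate 136 (x) x 160 (y) x 5 thick, 0.2 kg. Origin: centre of the plate's underside; z up. It lies on the housing's top with two 9 mm holes over the pins, its axes along the housing's.
- cover_grip (a point): Middle of the cover's handle bar: the bar is 14 wide (along the cover's x), 80 long (along the cover's y) and 14 high, its centre 38 above the plate's underside; between the two end posts there is 26 of free height under the bar.
- mat: Cork mat fixed on the table, 210 (x) x 240 (y) x 4 thick. Origin: centre of its underside.
- blank: Loose bamboo blank, a straight pale bar with darker bands, 18 wide (x) x 200 long (y) x 20 high (z), about 45 g. Origin: its very centre. At the start it lies on the housing's inner floor, roughly along the housing's long axis, partly hidden under the top to both sides of the hatch; slid towards one end of the housing it can be tilted with its other end up through the hatch (about 20 degrees is enough).
- blank_end_a (a point): Centre of the blank's end face at its +y end.
- blank_end_b (a point): Centre of the blank's end face at its -y end.
- bundle_1: Bystander: bundle of bamboo sticks with a pink band, 52 x 154 x 42.
- bundle_2: Bystander: a second such bundle.
- tape: Bystander: roll of yellow tape lying flat, 90 across, 24 high.
- glue: Bystander: white glue bottle with a red cap, 52 across, 130 high.
- brush: Bystander: hand brush.
- mallet: Bystander: hammer.
Things that resemble listed ones, but are neither listed nor needed, are in the scene too. Of the things like the cover, leave any that is turquoise; of the rest the smaller one is meant.

How it is judged (in metres and radians):
On the way, in this order (a step that is already met when the one before it is completed fails the run):
1. the cover lies flat on the cork mat, let go (horizontal distance between cover and mat below 0.06 m and height (world z) of cover below 0.012 m and angle between cover's own z axis and vertical below 0.06 rad and contact force between the fingers and cover below 0.1 N), for 0.2 s.
2. the blank is slanted through the hatch, one end above the housing's top and the other still below (((height (world z) of blank_end_a above 0.095 m and height (world z) of blank_end_b below 0.082 m) or (height (world z) of blank_end_b above 0.095 m and height (world z) of blank_end_a below 0.082 m))), for 0.1 s.
At the end, for the whole second after the job is handed in: The blank is held still in the gripper, touching nothing else, both its ends' centres at least 46 mm above the housing's top (135 mm above the table); the cover lies flat (within 3.4 degrees) on the cork mat, its centre within 60 mm of the mat's (horizontal distance between cover and mat below 0.06 m and height (world z) of cover below 0.012 m and angle between cover's own z axis and vertical below 0.06 rad and linear speed of cover below 0.03 m/s and height (world z) of each of blank_end_a, blank_end_b above 0.135 m and contact force between the fingers and blank above 0.5 N and contact force between blank and housing below 0.1 N and contact force between blank and cover below 0.1 N and linear speed of blank below 0.05 m/s and angular speed of blank below 0.3 rad/s and contact force between blank and bundle_1 below 0.1 N and contact force between blank and bundle_2 below 0.1 N and contact force between blank and tape below 0.1 N and contact force between blank and glue below 0.1 N and contact force between blank and brush below 0.1 N and contact force between blank and mallet below 0.1 N); the arm keeps its last pose, push and grip.
It fails at once if a bystander was disturbed (moved more than 30 mm) (distance of any of bundle_1, bundle_2, tape, glue, brush, mallet from where it was at the start of the episode above 0.03 m).
It fails at once if the cover was dropped or thrown (contact force between the fingers and cover below 0.05 N and linear speed of cover above 0.6 m/s).
It also fails if it takes over 58 s, if anything falls off the work surface, if the arm or the gripper's body presses on something with over 40 N, if the wrist force passes 120 N, or if a joint passes its speed limit or range.

### The arm

A 6-joint arm with a two-finger parallel gripper is mounted at the origin on the work surface. World frame = base frame: x ahead of the robot, y to its left, z up, the work surface at z = 0. Lengths are in m, angles in degrees, forces in N, time in s.
With the tool pointing down it reaches from about 0.275 to 0.825 m from the base axis. Payload 5.2 kg.
Tool frame: the origin (TCP) lies at the very end of the fingers, on their centre line; the grasp point (between the pads) lies 19 mm behind it (ctrl.pinch_z is the distance from the TCP to the grasp point, in m); z points along the fingers, y is the line along which they close (so a half turn about z gives the same grasp; the last joint's range is limited). The gripper opens to 93 mm and grips with 3 to 60 N. Pads are 15 mm wide; open, the fingers measure 128 mm over their backs; the gripper's body (75 mm by 188 mm) begins 65 mm behind the grasp point.
Start: joints at [52.724, 14.817, 87.949, -0, 77.235, -11.62], TCP at [0.238, 0.496, 0.219] pointing down, gripper open.
Joint ranges: [-179.93, 179.93], [-52.35, 119.4], [10.71, 147.94], [-69.91, 249.91], [12.55, 155.21], [-178.61, 178.61]. Speed limits (degrees/s): [147.25, 147.25, 180, 180, 180, 180].

### API

Orientations are given as [roll, pitch, yaw] about the fixed x, y, z axes, in that order (R = Rz(yaw) Ry(pitch) Rx(roll)).
In Python, from rig import telemetry, imaging, ctrl gives the robot as it stands.
- The arm moves only by the tool servo_tool, never from a script. Its argument "commands" is a list that holds one entry, the list of rows, each a list of 5 numbers: the closure, from -1 (fully open) to 1 (shut), then the shift along the tool's x, y, z scaled (see below), then the turn about the tool's z scaled (see below). A call has 1 to 12 rows; each row shifts and turns the commanded pose from where the row before left it, along the tool's axes as they then stand; what a row does not reach is not made up. The controller multiplies each number of a shift by 40 mm and each number of a turn by pi/2 rad. A row lasts 1/12 s, in which the tool goes at most 41.7 mm and 7.16 degrees, less where a joint would pass 70% of its speed; a pose out of reach is approached as far as the arm can. A call with a number of a shift or a turn outside -1 to 1 is refused whole. A call with a gripper value outside its range is refused whole. The fingers move at their own pace and stop on an object; the grip force is fixed at half the most. Time passes only in rows, so rows that do not move let the fingers close. It gives the time, the measured TCP pose, the force, the opening and the grip force at its end, in the units of the state.
- telemetry.observe(): the state, without advancing time (a new reading comes with each control period).
- imaging.capture(name): name is "scene" or "top" or "wrist"; returns the picture (420x560x3 uint8, blue, green, red); there is no depth.
- imaging.camera_params(name): a dict with "fx", "fy", "cx", "cy" (pixels), "R" (3x3) and "t" (3): a world point X has camera coordinates R X + t. Camera axes: x right, y down, z forward; pixel columns grow to the right and rows downward; lengths in m; the calibration is good to about 2 mm. A picture is of the moment at which its call begins: read the wrist's pose just before it. camera_params takes no time and is no camera call; for the wrist camera it gives the pose at the moment of the call.
- ctrl.hand_in(): hands the job in; it is judged then, once.
The state is a dict: "time": time; "q": joint angles; "joint_vel": joint speeds; "joint_torque": joint torques, N m; "eef_pos": TCP position; "eef_rot": TCP orientation; "ft_force": force on the tool from outside, world axes, zero at the start; "ft_torque": the same for the moment, N m; "finger_gap": opening from 0.0 (shut) to 1.0 (fully open); "finger_force": force on a finger pad.
Only numpy, scipy, OpenCV 4.12 (cv2) and the standard library are available. Lean on these libraries where they do the work, as an engineer would, in place of code of your own. Each camera call takes 0.05 s, during which the arm holds its last target. There are 200 camera calls.

## Working session

There is one attempt and no reset: what is moved stays moved. The work goes in short steps, Python scripts to look and compute and a tool call to move; the robot and the scene stay as the last step left them, time stands still between calls to the robot, and variables do not carry over. Pictures are saved under pics/ and viewed, at most 10 in all, crops included, and the job is handed in when it is done.

Besides the shell and the picture viewer there is one more tool, called after "Emit:" as name(argument=value, ...) on one line, values as JSON. servo_tool: Moves the arm, as the interface text tells. Shifts and turns lie within -1 to 1; 1 stands for 40 mm of shift or pi/2 rad of turn. Its arguments: {"type":"object","properties":{"commands":{"type":"array"}},"required":["commands"]}

```bash
mkdir -p pics; ls; python3 - <<'E'
from rig import telemetry, imaging, ctrl
import cv2
for n in ("scene","top"):
    cv2.imwrite(f"pics/{n}0.png",imaging.capture(n)); p=imaging.camera_params(n); print(n,p)
print(telemetry.observe(),ctrl.pinch_z)
E
```

```text
pics
scene {'fx': 439.31513460759203, 'fy': 439.31513460759203, 'cx': 283.47852919506147, 'cy': 213.64724407987325, 'R': array([[-0.59852351,  0.80099141, -0.01350468],
       [ 0.60742289,  0.44276375, -0.65954355],
       [-0.52230933, -0.40295537, -0.75154503]]), 't': array([ 0.28294111, -0.2180648 ,  1.41363326])}
top {'fx': 471.3384535368246, 'fy': 471.3384535368246, 'cx': 274.134305601784, 'cy': 211.77740768292477, 'R': array([[-0.08969605, -0.99596483,  0.0029455 ],
       [-0.97602114,  0.08731023, -0.19939823],
       [ 0.19833645, -0.0207601 , -0.97991411]]), 't': array([0.03830166, 0.47898845, 1.44199949])}
{'time': 0.1, 'q': array([ 5.27232424e+01,  1.48567062e+01,  8.80019250e+01, -2.54489731e-04,
        7.72336580e+01, -1.16210182e+01]), 'joint_vel': array([ 0.02328261, -0.05361311, -0.15223602,  0.01896913,  0.00797408,
       -0.08001397]), 'joint_torque': array([ 6.39357004e-04, -4.38206720e+01, -2.84643781e+01,  7.20071001e-02,
        3.63564945e-02, -3.36141227e-05]), 'eef_pos': array([0.23783671, 0.49540477, 0.21790577]), 'eef_rot': array([-1.79909553e+02, -1.83474476e-02,  1.54344302e+02]), 'ft_force': array([ 0.77952046,  0.23139277, -0.7127778 ]), 'ft_torque': array([-0.04581599,  0.01345159, -0.01379945]), 'finger_force': 0.0, 'finger_gap': 1.0001718044869503} 0.0188
```

View pics/top0.png

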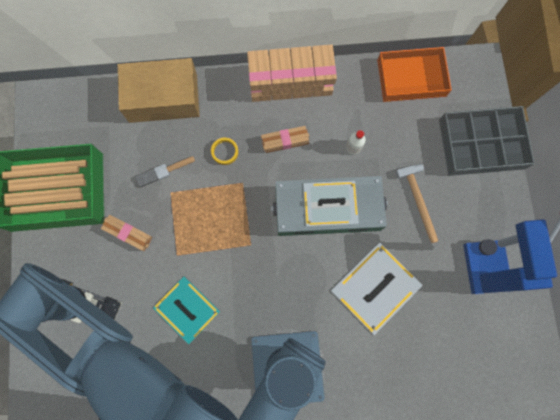

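View pics/scene0.png

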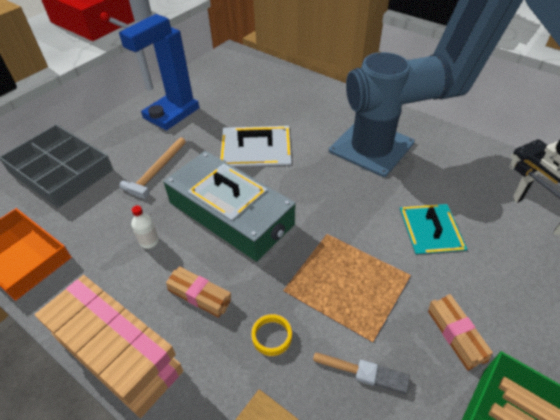

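The top view shows the wanted cover on the housing at (331,203), its handle there too, and the mat at (210,218). The turquoise cover at (186,310) and the larger one at (377,288) are decoys.

```bash
cat > h.py <<'E'
import numpy as np, cv2
from rig import telemetry, imaging, ctrl
def ray(p,uv,z):
    d=np.array([(uv[0]-p['cx'])/p['fx'],(uv[1]-p['cy'])/p['fy'],1.])
    c=-p['R'].T@p['t']; d=p['R'].T@d
    return c+d*(z-c[2])/d[2]
def rect(m,p,z):
    cs,_=cv2.findContours(m.astype('uint8'),cv2.RETR_EXTERNAL,cv2.CHAIN_APPROX_NONE)
    c=max(cs,key=cv2.contourArea)
    w=np.array([ray(p,q[0],z)[:2] for q in c],dtype=np.float32)
    (x,y),s,a=cv2.minAreaRect(w); 
    return np.round([x,y,*s,a],4)
def delta(target,yaw=None):
    "rows units in tool axes"
    from scipy.spatial.transform import Rotation as R
    s=telemetry.observe(); T=R.from_euler('xyz',s['eef_rot'],degrees=True)
    return np.round(T.inv().apply(np.array(target)-s['eef_pos'])/.04,2), s
E
python3 - <<'E'
from h import *
im=cv2.imread('pics/top0.png'); p=imaging.camera_params('top'); hsv=cv2.cvtColor(im,cv2.COLOR_BGR2HSV)
def win(m,a,b,c,d):
    o=np.zeros_like(m);o[b:d,a:c]=m[b:d,a:c];return o
H,S,V=cv2.split(hsv)
print('mat',rect(win((H<22)&(S>90),165,175,256,262),p,.004))
print('handle',rect(win(V<60,312,192,352,214),p,.134))
m=win((H>18)&(H<35)&(S>90),295,172,365,235)
ys,xs=np.nonzero(m);pts=np.stack([xs,ys],1)
w=np.array([ray(p,q,.094)[:2] for q in pts],dtype=np.float32)
print('cover',cv2.minAreaRect(w))
print('house', [np.round(ray(p,q,.089)[:2],3) for q in [(276,183),(383,178),(385,228),(278,234)]])
E
```

```text
mat [0.4873 0.2043 0.208  0.2378 2.9671]
handle [ 0.4828 -0.1563  0.0109  0.0381 10.4066]
cover ((0.48402389883995056, -0.1782548725605011), (0.15997262299060822, 0.1279149353504181), 87.85026550292969)
house [array([ 0.563, -0.018]), array([ 0.549, -0.352]), array([ 0.392, -0.337]), array([ 0.402, -0.009])]
```

Emit:
servo_tool(commands=[[[-1,0,0,0,0.079],[-1,0,0,0,0.079],[-1,0,0,0,0.079],[-1,0,0,0,0.079],[-1,0,0,0,0.079],[-1,0,0,0,0.079],[-1,0,0,0,0.079],[-1,0,0,0,0.079],[-1,0,0,0,0.079],[-1,0,0,0,0.029]]])

```text
time: 0.93
eef_pos: [0.2379, 0.4955, 0.2182]
eef_rot: [-180.0, 0.1, 87.4]
ft_force: [0.2, 0.9, 0.4]
finger_gap: 1.0
finger_force: 0.0
```

```bash
python3 - <<'E'
from h import *
print(delta([.482,-.178,.24]))
E
```

```text
(array([-16.54,   6.87,  -0.54]), {'time': 0.9333, 'q': array([ 5.27236672e+01,  1.48415226e+01,  8.79837436e+01, -1.37013556e-03,
        7.72350829e+01,  5.53472931e+01]), 'joint_vel': array([-0.0392101 ,  0.08985978,  0.04165203,  0.06828563, -0.05235817,
       24.86671092]), 'joint_torque': array([-9.56953503e-03, -4.38094068e+01, -2.84941721e+01,  5.50519524e-02,
       -5.15769969e-02,  3.16353533e-01]), 'eef_pos': array([0.23793362, 0.49552718, 0.21817581]), 'eef_rot': array([-1.79966784e+02,  5.04036212e-02,  8.73766921e+01]), 'ft_force': array([0.18115777, 0.89544099, 0.43806146]), 'ft_torque': array([-0.05438809,  0.06248502, -0.02111309]), 'finger_force': 0.0, 'finger_gap': 1.0002886572903924})
```

Emit:
servo_tool(commands=[[[-1,-0.83,0.34,-0.03,0],[-1,-0.83,0.34,-0.03,0],[-1,-0.83,0.34,-0.03,0],[-1,-0.83,0.34,-0.03,0],[-1,-0.83,0.34,-0.03,0],[-1,-0.83,0.34,-0.03,0],[-1,-0.83,0.34,-0.03,0],[-1,-0.83,0.34,-0.03,0],[-1,-0.83,0.34,-0.03,0],[-1,-0.83,0.34,-0.03,0]]])

```text
time: 1.77
eef_pos: [0.3608, 0.1571, 0.2306]
eef_rot: [-180.0, -0.0, 87.8]
ft_force: [1.0, 0.5, 0.5]
finger_gap: 0.998
finger_force: 0.0
```

Emit:
servo_tool(commands=[[[-1,-0.83,0.34,-0.03,0],[-1,-0.83,0.34,-0.03,0],[-1,-0.83,0.34,-0.03,0],[-1,-0.83,0.34,-0.03,0],[-1,-0.83,0.34,-0.03,0],[-1,-0.83,0.34,-0.03,0],[-1,-0.83,0.34,-0.03,0],[-1,-0.83,0.34,-0.03,0],[-1,-0.83,0.34,-0.03,0],[-1,-0.83,0.34,-0.03,0],[-1,0,0,0,0],[-1,0,0,0,0]]])

```text
time: 2.77
eef_pos: [0.4837, -0.1799, 0.2417]
eef_rot: [-179.9, -0.1, 87.6]
ft_force: [0.2, 0.7, -0.8]
finger_gap: 1.0
finger_force: 0.0
```

```bash
python3 - <<'E'
from h import *
im=imaging.capture('wrist'); cv2.imwrite('pics/w1.png',im); p=imaging.camera_params('wrist')
np.savez('pics/w1.npz',**p)
print(-p['R'].T@p['t'],p['R'],p['fx'])
E
```

```text
[ 0.48757498 -0.09376485  0.40752154] [[ 0.99911739 -0.04195579 -0.00203958]
 [-0.03942234 -0.95333755  0.29932155]
 [-0.01450268 -0.29897696 -0.95415012]] 357.50339964145
```

View pics/w1.png

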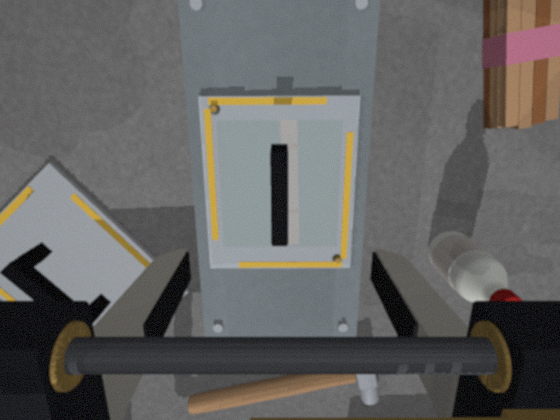

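The wrist view shows the cover with its corners near (199,96), (360,96), (352,267), (210,268). The handle bar spans (271–288, 144–245), the pins are at (213,108) and (337,259), and the pale blank shows through the plate around columns 281–312.

```bash
python3 - <<'E'
from h import *
p=dict(np.load('pics/w1.npz'))
for n,uv,z in [('h1',(271.5,144),.134),('h2',(287.5,144),.134),('h3',(287.5,245),.134),('h4',(272,245),.134),('c1',(199,96),.094),('c2',(360,96),.094),('c3',(352,267),.094),('c4',(210,268),.094),('pinA',(213,108),.097),('pinB',(337,259),.097),('s1',(196,3),.089),('s2',(362,3),.089),('s3',(218,327),.089),('s4',(343,327),.089)]:
    print(n,np.round(ray(p,uv,z)[:2],4))
im=cv2.imread('pics/w1.png')
for r in (125,128,235,242): print(r,[(c,*map(int,im[r,c])) for c in range(268,310,3)])
E
```

```text
h1 [ 0.4789 -0.1298]
h2 [ 0.491  -0.1303]
h3 [ 0.488  -0.2136]
h4 [ 0.4752 -0.2131]
c1 [ 0.4188 -0.0926]
c2 [ 0.5536 -0.0983]
c3 [ 0.5498 -0.2569]
c4 [ 0.4119 -0.2523]
pinA [ 0.4301 -0.1027]
pinB [ 0.5348 -0.2463]
s1 [ 0.4231 -0.0223]
s2 [ 0.5545 -0.0279]
s3 [ 0.4122 -0.3233]
s4 [ 0.5427 -0.3286]
125 [(268, 154, 155, 144), (271, 152, 152, 141), (274, 155, 152, 141), (277, 154, 153, 140), (280, 157, 158, 156), (283, 164, 164, 164), (286, 158, 161, 164), (289, 160, 161, 163), (292, 161, 162, 162), (295, 164, 165, 167), (298, 157, 154, 144), (301, 155, 155, 141), (304, 159, 157, 146), (307, 157, 155, 142)]
128 [(268, 155, 155, 146), (271, 160, 155, 144), (274, 158, 156, 143), (277, 156, 153, 141), (280, 157, 157, 158), (283, 161, 162, 165), (286, 165, 165, 165), (289, 162, 164, 167), (292, 166, 166, 169), (295, 157, 160, 162), (298, 157, 155, 143), (301, 159, 155, 144), (304, 155, 152, 139), (307, 157, 156, 145)]
235 [(268, 154, 151, 140), (271, 99, 97, 88), (274, 22, 20, 24), (277, 26, 24, 21), (280, 31, 26, 23), (283, 28, 24, 27), (286, 31, 30, 31), (289, 149, 152, 155), (292, 158, 158, 162), (295, 163, 166, 169), (298, 160, 161, 160), (301, 156, 157, 144), (304, 153, 152, 140), (307, 154, 155, 141)]
242 [(268, 158, 155, 143), (271, 94, 95, 84), (274, 23, 15, 24), (277, 20, 19, 20), (280, 25, 20, 22), (283, 19, 11, 15), (286, 37, 38, 38), (289, 155, 156, 157), (292, 160, 164, 163), (295, 161, 161, 164), (298, 155, 160, 158), (301, 152, 150, 138), (304, 155, 152, 142), (307, 155, 151, 140)]
```

Emit:
servo_tool(commands=[[[-1,0.15,-0.02,0.6,0],[-1,0,0,0.7,0],[-1,0,0,0.7,0],[-1,0,0,0.6,0],[-1,0,0,0.5,0],[-1,0,0,0.24,0],[-1,0,0,0,0],[1,0,0,0,0],[1,0,0,0,0],[1,0,0,0,0],[1,0,0,0,0],[1,0,0,0,0]]])

```text
time: 3.82
eef_pos: [0.4837, -0.1727, 0.11]
eef_rot: [179.9, 0.0, 87.7]
ft_force: [0.3, -0.4, -0.4]
finger_gap: 0.69
finger_force: 0.0
```

Emit:
servo_tool(commands=[[[1,0,0,0,0],[1,0,0,0,0],[1,0,0,0,0],[1,0,0,0,0]]])

```text
time: 4.15
eef_pos: [0.4832, -0.1724, 0.1091]
eef_rot: [-180.0, -0.0, 87.7]
ft_force: [0.6, -0.3, 0.6]
finger_gap: 0.405
finger_force: 0.0
```

Fingers are still closing.

Emit:
servo_tool(commands=[[[1,0,0,0,0],[1,0,0,0,0],[1,0,0,0,0],[1,0,0,0,0],[1,0,0,0,0],[1,0,0,0,0],[1,0,0,0,0]]])

```text
time: 4.73
eef_pos: [0.4831, -0.1724, 0.109]
eef_rot: [-180.0, -0.0, 87.7]
ft_force: [-0.5, -0.6, -0.4]
finger_gap: 0.148
finger_force: 30.0
```

Emit:
servo_tool(commands=[[[1,0,0,-0.1,0],[1,0,0,-0.2,0],[1,0,0,-0.3,0],[1,0,0,-0.5,0],[1,0,0,-0.5,0],[1,0,0,-0.5,0],[1,0,0,-0.4,0],[1,0,0,0,0],[1,0,0,0,0]]])

```text
time: 5.48
eef_pos: [0.4837, -0.1726, 0.21]
eef_rot: [179.9, 0.1, 87.7]
ft_force: [-0.4, 0.1, -2.6]
finger_gap: 0.15
finger_force: 30.0
```

Emit:
servo_tool(commands=[[[1,0.4,-0.03,0,0],[1,0.85,-0.03,0,0],[1,0.85,-0.03,0,0],[1,0.85,-0.03,0,0],[1,0.85,-0.03,0,0],[1,0.85,-0.03,0,0],[1,0.85,-0.03,0,0],[1,0.85,-0.03,0,0],[1,0.85,-0.03,0,0],[1,0.85,-0.03,0,0],[1,0.85,0,0,0],[1,0.56,0,0,0]]])

```text
time: 6.48
eef_pos: [0.4847, 0.209, 0.2074]
eef_rot: [-179.8, -0.0, 87.8]
ft_force: [0.5, -0.6, -2.0]
finger_gap: 0.147
finger_force: 30.0
```

Emit:
servo_tool(commands=[[[1,0,0,0.3,0],[1,0,0,0.6,0],[1,0,0,0.7,0],[1,0,0,0.7,0],[1,0,0,0.7,0],[1,0,0,0.6,0],[1,0,0,0.4,0],[1,0,0,0.3,0],[1,0,0,0.15,0],[1,0,0,0,0],[1,0,0,0,0]]])

```text
time: 7.4
eef_pos: [0.4856, 0.2061, 0.0306]
eef_rot: [-179.9, 0.0, 87.7]
ft_force: [0.3, 0.4, -2.4]
finger_gap: 0.148
finger_force: 30.0
```

Emit:
servo_tool(commands=[[[1,0,0,0.05,0],[1,0,0,0.05,0],[1,0,0,0.04,0],[1,0,0,0,0],[1,0,0,0,0]]])

```text
time: 7.82
eef_pos: [0.4862, 0.2062, 0.0257]
eef_rot: [180.0, -0.0, 87.7]
ft_force: [0.2, -0.8, -1.8]
finger_gap: 0.149
finger_force: 30.0
```

Emit:
servo_tool(commands=[[[1,0,0,0.03,0],[1,0,0,0.03,0],[1,0,0,0,0],[1,0,0,0,0]]])

```text
time: 8.15
eef_pos: [0.4864, 0.2063, 0.024]
eef_rot: [179.9, -0.0, 87.7]
ft_force: [-1.4, -0.3, 6.3]
finger_gap: 0.149
finger_force: 30.0
```

Contact (force turned upward); release.

Emit:
servo_tool(commands=[[[-1,0,0,0,0],[-1,0,0,0,0],[-1,0,0,0,0],[-1,0,0,0,0],[-1,0,0,0,0],[-1,0,0,0,0],[-1,0,0,0,0],[-1,0,0,0,0],[-1,0,0,0,0],[-1,0,0,0,0],[-1,0,0,0,0],[-1,0,0,0,0]]])

```text
time: 9.15
eef_pos: [0.4861, 0.2062, 0.0231]
eef_rot: [180.0, 0.0, 87.7]
ft_force: [0.1, -0.6, -0.9]
finger_gap: 0.957
finger_force: 0.0
```

Emit:
servo_tool(commands=[[[-1,0,0,-0.3,0],[-1,0,0,-0.6,0],[-1,0,0,-0.9,0],[-1,0,0,-0.9,0],[-1,0,0,-0.9,0],[-1,0,0,-0.9,0],[-1,0,0,-0.9,0],[-1,0,0,0,0]]])

```text
time: 9.82
eef_pos: [0.4897, 0.207, 0.247]
eef_rot: [179.2, -0.2, 87.8]
ft_force: [1.4, -0.7, 1.0]
finger_gap: 1.0
finger_force: 0.0
```

Emit:
servo_tool(commands=[[[-1,-0.95,0.03,0,0],[-1,-0.95,0.03,0,0],[-1,-0.95,0.03,0,0],[-1,-0.95,0.03,0,0],[-1,-0.95,0.03,0,0],[-1,-0.95,0.03,0,0],[-1,-0.95,0.03,0,0],[-1,-0.95,0.03,0,0],[-1,-0.95,0.03,0,0],[-1,-0.95,0.03,0,0],[-1,0,0,0,0],[-1,0,0,0,0]]])

```text
time: 10.82
eef_pos: [0.4827, -0.1759, 0.2384]
eef_rot: [-180.0, -0.0, 87.5]
ft_force: [-0.0, 0.8, 0.0]
finger_gap: 0.998
finger_force: 0.0
```

```bash
python3 - <<'E'
from h import *
a=imaging.capture('top'); p=imaging.camera_params('wrist');im=imaging.capture('wrist')
np.savez('pics/w2.npz',**p); cv2.imwrite('pics/w2.png',np.hstack([cv2.resize(im,None,fx=.9,fy=.9),cv2.resize(a[150:300,150:290],(280,378))]))
cv2.imwrite('pics/w2f.png',im)
E
```

```text
(no output)
```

View pics/w2.png

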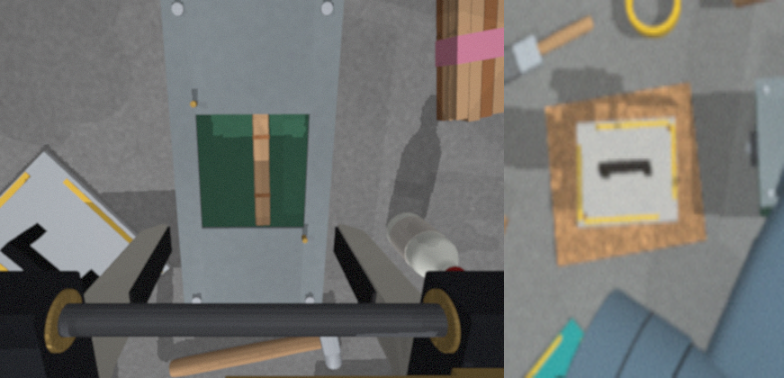

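The cover lies centred on the mat, with a cork margin on all sides. In the wrist view the hatch is open, the blank runs along column ≈261 of the 0.9-scale image, and its near end may be visible at row ≈225. I'll measure it in the full-resolution image.

```bash
python3 - <<'E'
from h import *
p=dict(np.load('pics/w2.npz')); im=cv2.imread('pics/w2f.png')
hsv=cv2.cvtColor(im,cv2.COLOR_BGR2HSV)
m=np.zeros(im.shape[:2],bool); m[118:260,240:330]=((hsv[...,0]<25)&(hsv[...,1]>60))[118:260,240:330]
ys,xs=np.nonzero(m);print(ys.min(),ys.max())
for r in range(130,255,15):
    c=xs[ys==r]
    if len(c): print(r,c.min(),c.max(),np.round(ray(p,(c.min(),r),.04)[:2],4),np.round(ray(p,(c.max()+1,r),.04)[:2],4))
print(rect(m,p,.04))
for uv in [(218,127),(343,127),(224,253),(341,253)]: print('hatch',ray(p,uv,.089).round(4))
cv2.imwrite('pics/w2c.png',cv2.resize(im[110:270,200:360],None,fx=3.5,fy=3.5,interpolation=cv2.INTER_CUBIC))
E
```

```text
127 250
130 281 298 [ 0.4859 -0.1242] [ 0.5039 -0.125 ]
145 281 298 [ 0.4852 -0.1391] [ 0.5035 -0.1399]
160 281 298 [ 0.4846 -0.1544] [ 0.5031 -0.1552]
175 282 299 [ 0.485  -0.1702] [ 0.5037 -0.1709]
190 282 298 [ 0.4843 -0.1863] [ 0.5022 -0.187 ]
205 283 299 [ 0.4847 -0.2028] [ 0.5028 -0.2036]
220 283 299 [ 0.484  -0.2198] [ 0.5024 -0.2206]
235 284 299 [ 0.4844 -0.2373] [ 0.5019 -0.238 ]
250 285 291 [ 0.4848 -0.2552] [ 0.4926 -0.2556]
[ 4.93100e-01 -1.88400e-01  1.34200e-01  1.95000e-02  8.93038e+01]
hatch [ 0.4317 -0.1147  0.089 ]
hatch [ 0.5397 -0.1193  0.089 ]
hatch [ 0.4262 -0.2336  0.089 ]
hatch [ 0.5389 -0.2384  0.089 ]
```

View pics/w2c.png

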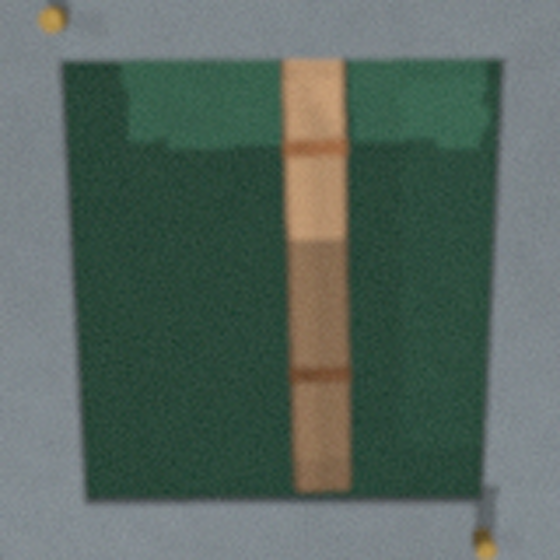

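The −y end of the blank is visible at y≈−0.255. It sits about 18 mm under the hatch's −y edge (y≈−0.236), and the blank's x is about 0.493. The plan is to grip at y≈−0.215 with the fingers part closed, slide the blank +y about 33 mm, then lift. The +y hatch edge should swivel it in the grip.

Emit:
servo_tool(commands=[[[0.14,-0.5,0.16,0.3,-0.02],[0.14,-0.47,0.15,0.6,0],[0.14,0,0,0.6,0],[0.14,0,0,0.6,0],[0.14,0,0,0.6,0],[0.14,0,0,0,0],[0.14,0,0,0,0],[0.14,0,0,0,0],[0.14,0,0,0,0],[0.14,0,0,0,0]]])

```text
time: 11.75
eef_pos: [0.4956, -0.2133, 0.1329]
eef_rot: [179.8, 0.1, 89.6]
ft_force: [0.8, -0.0, 0.7]
finger_gap: 0.433
finger_force: 0.0
```

```bash
python3 - <<'E'
from h import *
d,s=delta([.4933,-.215,.023]);print(d,s['finger_gap'],s['eef_pos'],s['eef_rot'])
im=imaging.capture('wrist');cv2.imwrite('pics/w3.png',im)
E
```

```text
[-0.04 -0.07  2.75] 0.4329628660209924 [ 0.49564029 -0.21328338  0.13286115] [1.79846332e+02 1.03718498e-01 8.95827108e+01]
```

View pics/w3.png

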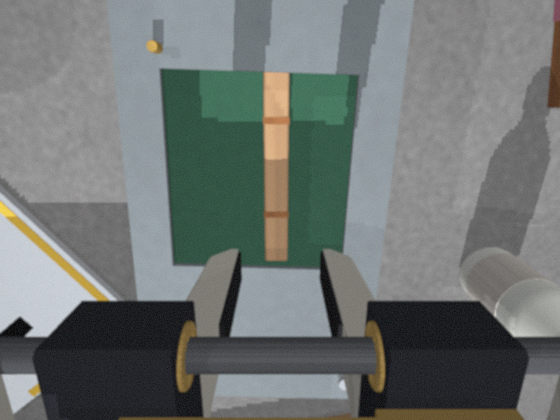

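The picture shows the fingers straddling the blank (276,250) inside the hatch with room on both sides. The glue bottle at the right is tall, so I'll check its clearance first.

```bash
python3 - <<'E'
from h import *
im=cv2.imread('pics/top0.png'); p=imaging.camera_params('top'); h=cv2.cvtColor(im,cv2.COLOR_BGR2HSV)
m=((h[...,0]<8)|(h[...,0]>172))&(h[...,1]>150); w=np.zeros_like(m); w[125:150,345:370]=m[125:150,345:370]
ys,xs=np.nonzero(w); print(len(xs),ray(p,(xs.mean(),ys.mean()),.12), ray(p,(356,150),.02))
E
```

```text
34 [ 0.68889375 -0.29001093  0.12      ] [ 0.67003699 -0.29412191  0.02      ]
```

Glue starts at x≈0.65, well clear of the gripper body (about 0.59). I'll descend and grip.

Emit:
servo_tool(commands=[[[0.14,-0.04,-0.06,0.3,0],[0.14,0,0,0.5,0],[0.14,0,0,0.5,0],[0.14,0,0,0.5,0],[0.14,0,0,0.4,0],[0.14,0,0,0.3,0],[0.14,0,0,0.15,0],[0.14,0,0,0.05,0],[0.14,0,0,0,0],[0.14,0,0,0,0]]])

```text
time: 12.63
eef_pos: [0.4928, -0.2151, 0.024]
eef_rot: [179.9, 0.1, 89.5]
ft_force: [-0.6, -0.0, -0.4]
finger_gap: 0.43
finger_force: 0.0
```

Emit:
servo_tool(commands=[[[1,0,0,0,0],[1,0,0,0,0],[1,0,0,0,0],[1,0,0,0,0],[1,0,0,0,0],[1,0,0,0,0],[1,0,0,0,0],[1,0,0,0,0]]])

```text
time: 13.3
eef_pos: [0.4924, -0.2148, 0.0235]
eef_rot: [180.0, 0.0, 89.5]
ft_force: [-0.1, 0.4, 5.3]
finger_gap: 0.192
finger_force: 30.0
```

Emit:
servo_tool(commands=[[[1,0,0,-0.1,0],[1,0,0,-0.15,0],[1,0.15,0,0,0],[1,0.2,0,0,0],[1,0.2,0,0,0],[1,0.19,0,0,0],[1,0,0,0,0],[1,0,0,0,0]]])

```text
time: 13.97
eef_pos: [0.4923, -0.1842, 0.0329]
eef_rot: [-180.0, -0.0, 89.6]
ft_force: [-0.1, -0.5, -0.6]
finger_gap: 0.192
finger_force: 30.0
```

```bash
python3 - <<'E'
from h import *
s=telemetry.observe();print(s['eef_pos'],s['ft_force'],s['ft_torque'])
im=imaging.capture('wrist');cv2.imwrite('pics/w4.png',im)
E
```

```text
[ 0.49230792 -0.18415572  0.03293812] [-0.13179847 -0.47318302 -0.56142531] [-0.06489636  0.07978171  0.05424554]
```

View pics/w4.png

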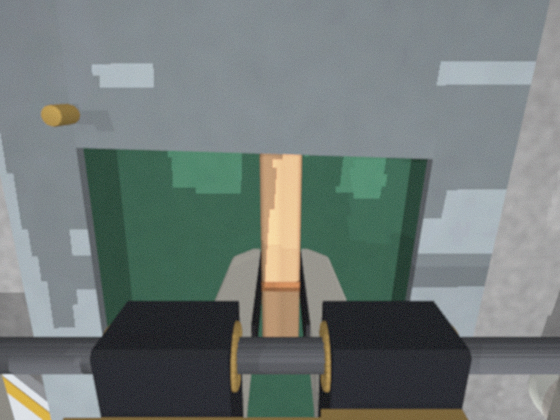

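Grip is good: the blank sits between the fingers at column 282. Now I'll lift to first contact with the underside of the plate.

Emit:
servo_tool(commands=[[[1,0,0,-0.2,0],[1,0,0,-0.2,0],[1,0,0,-0.2,0],[1,0,0,-0.15,0],[1,0,0,-0.15,0],[1,0,0,-0.1,0],[1,0,0,0,0],[1,0,0,0,0]]])

```text
time: 14.68
eef_pos: [0.4925, -0.1851, 0.0733]
eef_rot: [180.0, 0.0, 89.5]
ft_force: [-0.7, -0.2, -0.4]
finger_gap: 0.191
finger_force: 30.0
```

Emit:
servo_tool(commands=[[[1,0,0,-0.1,0],[1,0,0,-0.1,0],[1,0,0,0,0]]])

```text
time: 14.93
eef_pos: [0.4922, -0.1846, 0.0812]
eef_rot: [-180.0, -0.0, 89.5]
ft_force: [-0.1, 0.4, -3.1]
finger_gap: 0.191
finger_force: 30.0
```

Emit:
servo_tool(commands=[[[1,0,0,-0.1,0],[1,0,0,-0.1,0],[1,0,0,-0.1,0],[1,0,0,-0.1,0],[1,0,0,0,0],[1,0,0,0,0]]])

```text
time: 15.43
eef_pos: [0.4925, -0.1854, 0.0976]
eef_rot: [180.0, 0.0, 89.6]
ft_force: [-1.1, -0.7, -1.6]
finger_gap: 0.19
finger_force: 30.0
```

```bash
python3 - <<'E'
from h import *
im=imaging.capture('scene');w=imaging.capture('wrist')
cv2.imwrite('pics/s5.png',np.hstack([cv2.resize(im[130:270,140:320],(540,420)),cv2.resize(w[:,140:420],(260,420))]))
E
```

```text
(no output)
```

View pics/s5.png

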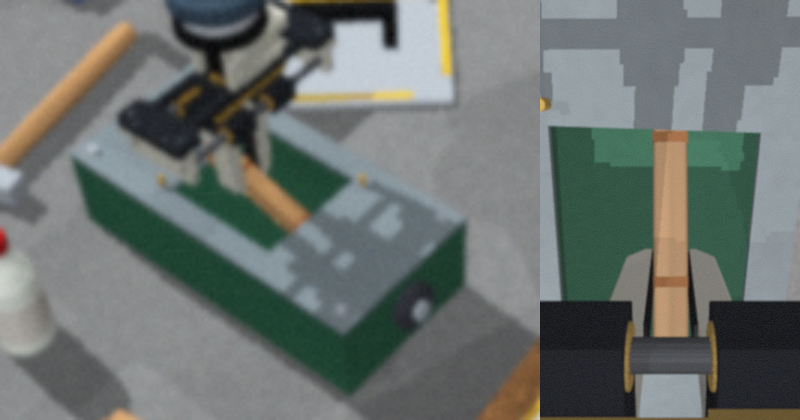

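The scene view shows the blank slanted up through the hatch: it leaves the hatch at (300,220) and rises to the fingers at (235,160). I'll now draw it out along its axis.

Emit:
servo_tool(commands=[[[1,-0.2,0,-0.08,0],[1,-0.25,0,-0.1,0],[1,-0.25,0,-0.1,0],[1,-0.25,0,-0.1,0],[1,0,0,0,0]]])

```text
time: 15.95
eef_pos: [0.4931, -0.2264, 0.1137]
eef_rot: [179.8, 0.2, 89.4]
ft_force: [-0.4, 0.4, -0.6]
finger_gap: 0.192
finger_force: 30.0
```

Emit:
servo_tool(commands=[[[1,-0.25,0,-0.11,0],[1,-0.25,0,-0.11,0],[1,-0.25,0,-0.11,0],[1,-0.25,0,-0.11,0],[1,-0.25,0,-0.11,0],[1,-0.25,0,-0.11,0],[1,0,0,0,0]]])

```text
time: 16.53
eef_pos: [0.4923, -0.2859, 0.14]
eef_rot: [179.9, 0.1, 89.5]
ft_force: [-0.0, -0.2, 0.3]
finger_gap: 0.191
finger_force: 30.0
```

Emit:
servo_tool(commands=[[[1,0,0,-0.15,0],[1,0,0,-0.3,0],[1,0,0,-0.4,0],[1,0,0,-0.4,0],[1,0,0,-0.4,0],[1,0,0,-0.4,0],[1,0,0,-0.4,0],[1,0,0,-0.4,0],[1,0,0,-0.3,0],[1,0,0,-0.1,0],[1,0,0,0,0],[1,0,0,0,0]]])

```text
time: 17.53
eef_pos: [0.4914, -0.2825, 0.2682]
eef_rot: [-180.0, -0.0, 89.6]
ft_force: [-1.2, 0.4, -1.6]
finger_gap: 0.192
finger_force: 30.0
```

Emit:
servo_tool(commands=[[[1,0,0,0,0],[1,0,0,0,0],[1,0,0,0,0],[1,0,0,0,0],[1,0,0,0,0],[1,0,0,0,0]]])

```text
time: 18.03
eef_pos: [0.4916, -0.283, 0.2685]
eef_rot: [-180.0, -0.0, 89.5]
ft_force: [-0.1, 0.6, -0.4]
finger_gap: 0.189
finger_force: 30.0
```

```bash
python3 - <<'E'
from h import *
im=imaging.capture('scene');cv2.imwrite('pics/s6.png',im)
E
```

```text
(no output)
```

View pics/s6.png

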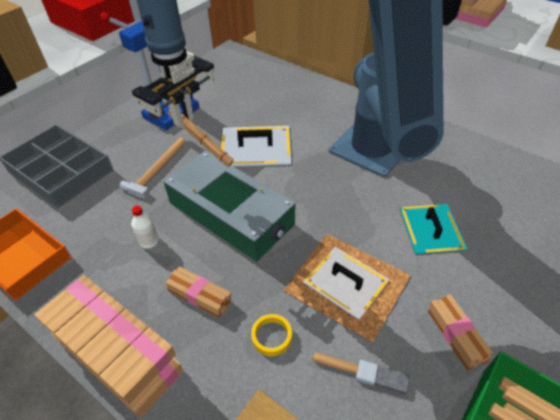

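The view shows the cover flat on the mat at (347,280). The blank is held in the air with its low end at about (228,158), and the bystanders look unmoved. I'll check the low end's height, and hand in if it is good.

```bash
python3 - <<'E'
from h import *
p=imaging.camera_params('scene')
# intersect ray with vertical plane x=.4916
a=ray(p,(226,157),0);b=ray(p,(226,157),.3);t=(.4916-a[0])/(b[0]-a[0]);q=a+t*(b-a);print(q)
if q[2]>.16 and -.16<q[1]<-.10: print(ctrl.hand_in())
E
```

```text
[ 0.4916     -0.15366711  0.22428663]
the job is handed in; nothing more can be done
None
```

The job is handed in: the cover lies flat on the middle of the cork mat, and the gripper holds the blank still in the air, its lowest end about 22 cm above the table (about 13 cm above the housing top); the bystanders look unmoved, and I have not seen the judge's verdict.

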